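# Raise the roller stand to its next hole

### The arm

A 6-joint arm with a two-finger parallel gripper is mounted at the origin on the work surface. World frame = base frame: x ahead of the robot, y to its left, z up, the work surface at z = 0. Lengths are in m, angles in rad, forces in N, time in s.
With the tool pointing down it reaches from about 0.425 to 0.95 m from the base axis. Payload 3.5 kg.
Tool frame: the origin (TCP) lies at the very end of the fingers, on their centre line; the grasp point (between the pads) lies 19 mm behind it (arm.grasp_offset is the distance from the TCP to the grasp point, in m); z points along the fingers, x is the direction in which the jaws open and shut, and the axes are right-handed (so a half turn about z gives the same grasp; the last joint's range is limited). The gripper opens to 85 mm and grips with 20 to 120 N. Pads are 22 mm wide; open, the fingers measure 114 mm over their backs; the gripper's body (76 mm by 85 mm) begins 54 mm behind the grasp point. The pads swing forward as they close: fully open they stand 13 mm farther back than shut.
Start: joints at [-1.265, 0.286, 1.577, -0, 1.279, -0.15], TCP at [0.297, -0.606, 0.231] pointing down, gripper open.
Joint ranges: [-2.77, 2.77], [-0.9, 2.22], [0.21, 2.48], [-1.53, 4.67], [0.24, 2.81], [-2.84, 2.84]. Speed limits (rad/s): [2.79, 2.79, 3.14, 3.14, 3.14, 3.14].

### API

Orientations are given as a unit quaternion [w, x, y, z].
In Python, from station import arm gives the robot as it stands. The module is installed in compiled form; this text tells all that it offers.
- The arm moves only by the tool step_arm, never from a script. Its argument "steps" is a list that holds one entry, the list of rows, each a list of 6 numbers: the shift along the tool's x, y, z in cm, then the turn, a rotation vector about the tool's x, y, z in degrees. A call has 1 to 10 rows; each row is the pose to reach, as a shift and turn from the pose commanded when the call began, along the tool's axes at that moment; what a row does not reach only later rows make up. A row lasts 1/12 s, in which the tool goes at most 41.7 mm and 7.16 degrees, less where a joint would pass 70% of its speed; a pose out of reach is approached as far as the arm can. A call with a gripper value outside its range is refused whole. "jaw" is the closure, from -1 (fully open) to 1 (shut), set as the call begins (left out, the last holds). The fingers move at their own pace and stop on an object; the grip force is fixed at half the most. Time passes only in rows, so rows that repeat a pose let the fingers close. It gives the time, the measured TCP pose, the force and the opening at its end, in the units of the state.
- arm.get_obs(): the state, without advancing time (a new reading comes with each control period).
- arm.snapshot(name): name is "side" or "top" or "wrist"; returns the picture (420x560x3 uint8, red, green, blue); there is no depth.
- arm.get_calibration(name): a dict with "vfov" (degrees; the focal length in pixels is half the picture's height over the tangent of half this angle, whatever the lens; pixels are square), "cx", "cy" (the principal point, pixels), "R" (3x3) and "t" (3): a world point X has camera coordinates R X + t. Camera axes: x right, y down, z forward; pixel columns grow to the right and rows downward; lengths in m; the calibration is good to about 2 mm. A picture is of the moment at which its call begins: read the wrist's pose just before it. get_calibration takes no time and is no camera call; for the wrist camera it gives the pose at the moment of the call.
- arm.sign_off(): hands the job in, once; it reports no verdict.
The state is a dict: "t": time; "joint_pos": joint angles; "joint_vel": joint speeds; "effort": joint torques, N m; "tcp_pos": TCP position; "eef_rot": TCP orientation; "force": force on the tool from outside, world axes, zero at the start; "wrist_torque": the same for the moment, N m; "gripper_width": finger opening in m.
Only numpy, scipy, OpenCV 4.12 (cv2) and the standard library are available. Lean on these libraries where they do the work, as an engineer would, in place of code of your own. Each camera call takes 0.05 s, during which the arm holds its last target.

### The job

The roller-topped stand on the joiner's bench has slipped down and its sprung button is caught inside the tube between two holes. Take hold of its roller head, draw the inner tube straight up until the button pops out through the upper hole, and let go so that it stands locked at that height. Leave the flat-topped stand as it is.

Things in the scene. Friction and masses are not known exactly. Their poses are not given: they have to be found in the camera images.
- roller_leg (a joint): Height setting (m) of the roller stand's inner tube: 0 = button at the lower hole, 0.070 = at the upper hole, up positive; starts 0.018-0.040. Raising takes about 10 N (6 N friction); it stays where left and locks, 1 mm play, once the button is out. Outer tube 30 mm square, collar 37 mm square, top 146 mm above bench, foot 110 mm square, screwed down; holes 12 mm, 45 and 115 mm up.
- roller_button (a joint): Sprung steel button of the roller stand, 10 mm across, round-nosed, on the inner tube, facing +x of roller_top like the holes. 0 = held in behind the tube wall, out of sight; 0.009 (m) = fully out, standing 6 mm proud. It springs out by itself (about 5 N) when level with a hole.
- roller_top (a point): Centre of the roller on the roller stand, 194 mm above bench plus the height setting; z up, y along the roller, x level across it. Steel roller 28 mm diameter, 78 mm long, free to spin, between 4 mm ears (22 mm wide along x) 42-46 mm either side, 8 mm higher than its axis. A 22 mm wide crossbar lies 30 mm below the axis. Pinch the roller across x from above.
- pad_top (a point): Centre of the top face of the other stand, a bystander with the same foot and tubes but a flat steel plate on top, 60 x 92 x 16 mm, instead of a roller; top 222-244 mm above bench. The two stand left and right of each other, either way round. An offcut, a glue bottle and a hammer also lie about.
Things that resemble listed ones, but are neither listed nor needed, are in the scene too. Leave any green or turquoise look-alike of the part that bears roller_leg alone.

How it is judged:
At the end, for the whole second after the job is handed in: The roller stand's button is out through the upper hole (more than 6 mm of its 9 mm travel, extension 70 mm within 6 mm) and its inner tube is at rest (value of joint roller_button above 0.006 m and value of joint roller_leg between 0.064 and 0.076 m and velocity of joint roller_leg between -0.01 and 0.01 m/s); the robot touches nothing.
It fails at once if the flat-topped stand is raised, lowered or shifted by more than 10 mm (distance of pad_top from where it was at the start of the episode above 0.01 m).
It also fails if it takes over 32 s, if anything falls off the work surface, if the arm or the gripper's body presses on something with over 40 N, if the wrist force passes 120 N, or if a joint passes its speed limit or range.

## Working session

There is one attempt and no reset: what is moved stays moved. The work goes in short steps, Python scripts to look and compute and a tool call to move; the robot and the scene stay as the last step left them, time stands still between calls to the robot, and variables do not carry over. Pictures are saved under pics/ and viewed, and the job is handed in when it is done.

Besides the shell and the picture viewer there is one more tool, called after "Call:" as name([rows], argument=value, ...), one row to a line, values as JSON. step_arm: Moves the arm, as the interface text tells. Its arguments: {"type":"object","properties":{"steps":{"type":"array"},"jaw":{"type":"number"}},"required":["steps"]}

```bash
mkdir -p pics; python3 - <<'E'
from station import arm
import cv2
o=arm.get_obs();print(o)
for n in("side","top"):
    cv2.imwrite(f"pics/{n}0.png",arm.snapshot(n)[:,:,::-1]);c=arm.get_calibration(n);print(n,c)
E
```

```text
{'t': 0.0, 'joint_pos': array([-1.26500576e+00,  2.87182674e-01,  1.57817317e+00, -2.23473359e-05,
        1.27862089e+00, -1.49997011e-01]), 'joint_vel': array([-0.00169924, -0.00036374, -0.00046579, -0.0001937 ,  0.00068608,
        0.00113794]), 'effort': array([ 8.95534704e-04, -4.05981016e+01, -2.92623317e+01, -4.03449860e-05,
        5.75736558e-03, -7.95913479e-06]), 'tcp_pos': array([ 0.29693666, -0.60544297,  0.22993792]), 'eef_rot': array([-7.66622293e-04,  8.48579219e-01, -5.29066998e-01, -9.12888895e-04]), 'force': array([-0.63022713, -0.13058445,  0.12274256]), 'wrist_torque': array([ 0.07409293, -0.00579217,  0.02257975]), 'gripper_width': 0.08559179604965045}
side {'vfov': 46.684014870665486, 'cx': 274.9437875671764, 'cy': 203.95335557274908, 'R': array([[-0.99525104, -0.0965167 , -0.01264509],
       [-0.03833008,  0.50798762, -0.86051112],
       [ 0.08947725, -0.85593989, -0.5092747 ]]), 't': array([0.55101866, 0.12406894, 1.20293863])}
top {'vfov': 54.85912646186629, 'cx': 283.11752105172263, 'cy': 212.0884531423716, 'R': array([[-0.01254536, -0.99991454,  0.00367776],
       [-0.97576312,  0.01143858, -0.21853032],
       [ 0.21846957, -0.00633016, -0.97582323]]), 't': array([0.02111397, 0.57358138, 0.84975315])}
```

View pics/side0.png

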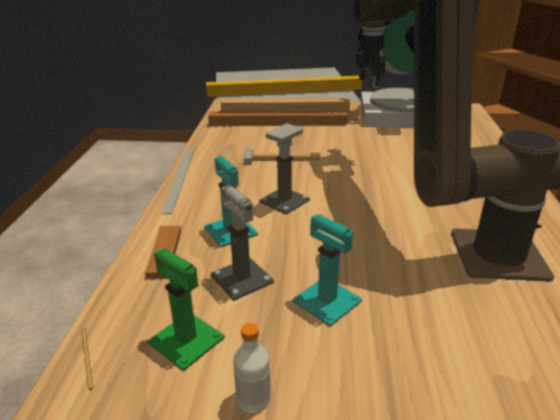

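View pics/top0.png

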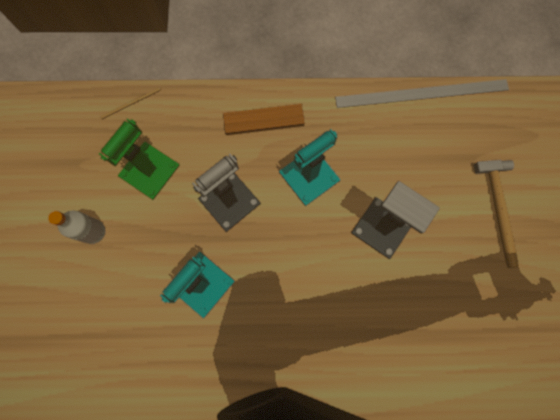

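The roller stand is the dark one: its roller is at about (217,176) in top and (237,205) in side. The flat stand is at (410,206) in top. I'll zoom in to measure.

```bash
python3 - <<'E'
import cv2
a=cv2.imread("pics/top0.png")[140:240,170:270];b=cv2.imread("pics/side0.png")[175:300,190:290]
cv2.imwrite("pics/zt.png",cv2.resize(a,None,fx=6,fy=6,interpolation=2));cv2.imwrite("pics/zs.png",cv2.resize(b,None,fx=4.8,fy=4.8,interpolation=2))
E
```

```text
(no output)
```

View pics/zt.png

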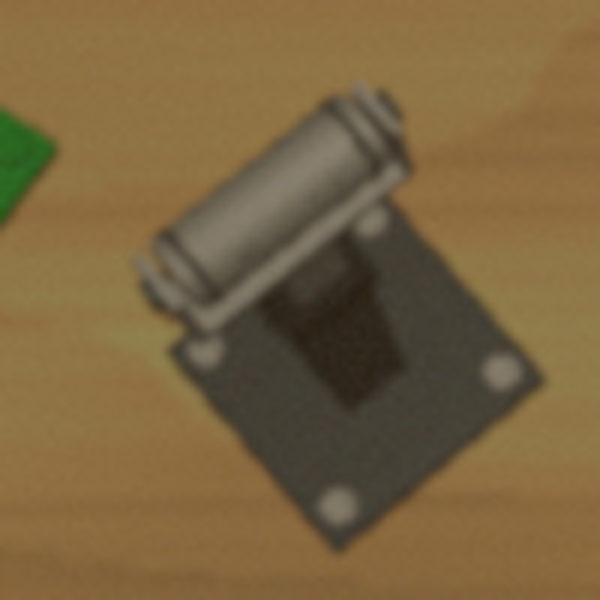

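View pics/zs.png

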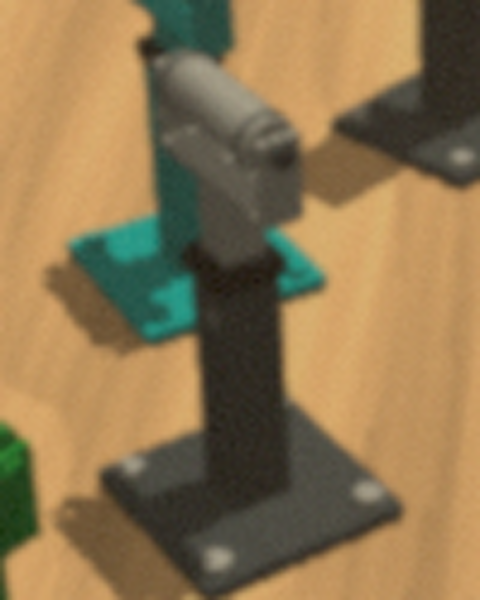

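```bash
cat > h.py <<'E'
import numpy as np
def ray(c,uv):
    f=210/np.tan(np.radians(c['vfov']/2));R=np.array(c['R']);t=np.array(c['t'])
    d=R.T@np.array([(uv[0]-c['cx'])/f,(uv[1]-c['cy'])/f,1]);return -R.T@t,d/np.linalg.norm(d)
def plane(c,uv,z):
    o,d=ray(c,uv);return o+d*(z-o[2])/d[2]
def tri(c1,u1,c2,u2):
    (o1,d1),(o2,d2)=ray(c1,u1),ray(c2,u2)
    s=np.linalg.lstsq(np.c_[d1,-d2],o2-o1,rcond=None)[0]
    p,q=o1+s[0]*d1,o2+s[1]*d2;return (p+q)/2,np.linalg.norm(p-q)
def proj(c,X):
    f=210/np.tan(np.radians(c['vfov']/2));p=np.array(c['R'])@X+c['t'];return f*p[:2]/p[2]+[c['cx'],c['cy']]
E
python3 - <<'E'
from station import arm
from h import *
T,S=arm.get_calibration("top"),arm.get_calibration("side")
zt=lambda x,y:(170+x/6-.4,140+y/6-.4)
zs=lambda x,y:(190+x/4.8-.4,175+y/4.8-.4)
print(tri(T,zt(265,200),S,zs(225,112)))
b=[plane(T,zt(*p),.008) for p in[(205,350),(372,218),(500,370),(337,505)]]
print(np.mean(b,0)); 
for i in range(4):
    d=b[i]-b[i-1];print(np.degrees(np.arctan2(d[1],d[0]))%90,np.linalg.norm(d))
# roller axis
for z in(.215,.225,.235):
    p,q=plane(T,zt(180,265),z),plane(T,zt(350,135),z);d=q-p;print(z,(p+q)/2,np.linalg.norm(d),np.degrees(np.arctan2(d[1],d[0])))
c=np.mean(b,0)
for z in(.212,.222,.234):
    for n,C,o,k in(("t",T,(170,140),6),("s",S,(190,175),4.8)): print(z,n,(proj(C,np.array([c[0],c[1],z]))-o+.4)*k)
o=arm.get_obs()
from scipy.spatial.transform import Rotation as Ro
q=o['eef_rot'];M=Ro.from_quat([*q[1:],q[0]]).as_matrix();print(M.round(3))
E
```

```text
(array([0.61758635, 0.1463928 , 0.21768192]), np.float64(0.0005781025766682328))
[0.61870317 0.145099   0.008     ]
40.22141826184954 0.08401373224185592
39.56501372901468 0.08601915944476082
39.09393327779122 0.08306307148820907
40.208715456832095 0.08437907994585085
0.215 [0.61830046 0.14667002 0.215     ] 0.06820401792789497 -51.11017607699844
0.225 [0.61500081 0.14495611 0.225     ] 0.0672816890712411 -51.11017607699849
0.235 [0.61170116 0.14324219 0.235     ] 0.06635936021458737 -51.11017607699839
0.212 t [272.00703783 201.27365665]
0.212 s [224.2843304  121.85257606]
0.222 t [266.92110804 191.38874292]
0.222 s [223.07048414 102.07173639]
0.234 t [260.64460427 179.18985287]
0.234 s [221.59778876  78.07269113]
[[ 0.44  -0.898 -0.001]
 [-0.898 -0.44   0.002]
 [-0.002 -0.    -1.   ]]
```

Two views agree: the roller centre is about (0.618, 0.1455, 0.218), and the pinch direction is 39.8°. From here I rise and travel while turning the tool.

Call:
step_arm([
  [[0,0,-4,0,0,-7],[-1.3,-1.5,-7,0,0,-14],[-3.5,-4.1,-9,0,0,-21],[-6.1,-7.1,-9,0,0,-28],[-8.7,-10.1,-9,0,0,-35],[-11.3,-13.1,-9,0,0,-42],[-13.9,-16.1,-9,0,0,-49],[-16.5,-19.1,-9,0,0,-56],[-19.1,-22.1,-9,0,0,-63],[-21.7,-25.1,-9,0,0,-70]],
], jaw=-1)

```text
t: 0.93
tcp_pos: [0.4271, -0.2987, 0.3208]
eef_rot: [-0.0, 0.998, 0.056, -0.0]
force: [1.7, 0.2, -0.1]
gripper_width: 0.0848
```

Call:
step_arm([
  [[2,-3.5,0,0,0,-4],[4,-7,0,0,0,-8],[6,-10.5,0,0,0,-12],[8,-14,0,0,0,-16],[10,-17.5,0,0,0,-20],[12,-21,0,0,0,-24],[14,-24.5,0,0,0,-28],[16,-28,0,0,0,-32],[18,-31.5,0,0,0,-33.6],[20,-35,0,0,0,-33.6]],
])

```text
t: 1.77
tcp_pos: [0.5887, 0.0707, 0.3208]
eef_rot: [-0.0, 0.94, 0.34, -0.0]
force: [-0.2, -0.9, -0.1]
gripper_width: 0.0853
```

Call:
step_arm([
  [[0,0,0,0,0,0],[0,0,0,0,0,0]],
])

```text
t: 1.93
tcp_pos: [0.5885, 0.0706, 0.3203]
eef_rot: [-0.0, 0.94, 0.342, -0.001]
force: [-0.1, -0.6, -0.1]
gripper_width: 0.0856
```

```bash
cat > m.py <<'E'
from station import arm
from h import *
from scipy.spatial.transform import Rotation as Ro
def state():
    o=arm.get_obs();q=o['eef_rot'];M=Ro.from_quat([*q[1:],q[0]]).as_matrix();return o,M
def delta(tgt):
    o,M=state();print("tcp",o['tcp_pos'].round(4),"ang",np.degrees(np.arctan2(M[1,0],M[0,0])).round(2),"tool cm",(M.T@(np.array(tgt)-o['tcp_pos'])*100).round(2),"t",o['t'],"F",o['force'].round(1))
E
python3 - <<'E'
from m import *
import cv2
delta([.618,.1455,.32])
c=arm.get_calibration("wrist");cv2.imwrite("pics/w1.png",arm.snapshot("wrist")[:,:,::-1])
for z in (.212,.218,.224): print(proj(c,np.array([.618,.1455,z])))
E
```

```text
tcp [0.5885 0.0706 0.3203] ang 39.94 tool cm [ 7.07 -3.85  0.02] t 1.9333 F [-0.1 -0.6 -0.1]
[366.29043469 165.9332857 ]
[368.26267257 167.29293964]
[370.32781409 168.71664103]
```

View pics/w1.png

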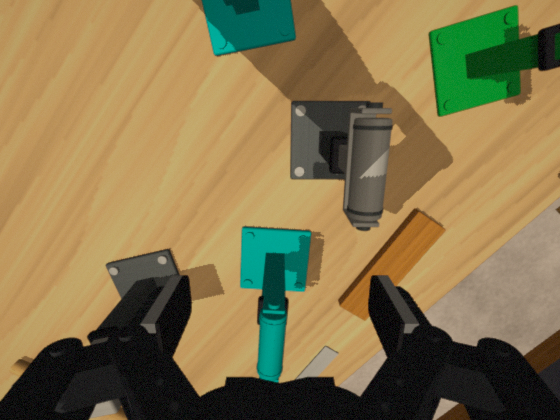

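In the wrist view the roller centre is at about (368,167), which matches the prediction. Its axis is square to the jaws. I'll move over it.

Call:
step_arm([
  [[3.5,-1.9,0,0,0,0],[7.1,-3.8,0,0,0,0],[7.1,-3.8,0,0,0,0],[7.1,-3.8,0,0,0,0]],
])

```text
t: 2.32
tcp_pos: [0.6189, 0.1431, 0.3206]
eef_rot: [0.0, 0.94, 0.34, -0.001]
force: [0.1, 0.6, -0.6]
gripper_width: 0.0858
```

```bash
python3 - <<'E'
from m import *
import cv2
delta([.618,.1455,.197])
c=arm.get_calibration("wrist");cv2.imwrite("pics/w2.png",arm.snapshot("wrist")[:,:,::-1])
for z in (.212,.218,.224): print(proj(c,np.array([.618,.1455,z])))
E
```

```text
tcp [0.6189 0.1431 0.3206] ang 39.75 tool cm [ 0.1  -0.24 12.36] t 2.3167 F [ 0.1  0.6 -0.6]
[279.86994788 208.06602537]
[279.85585758 210.29095586]
[279.84113575 212.61560758]
```

View pics/w2.png

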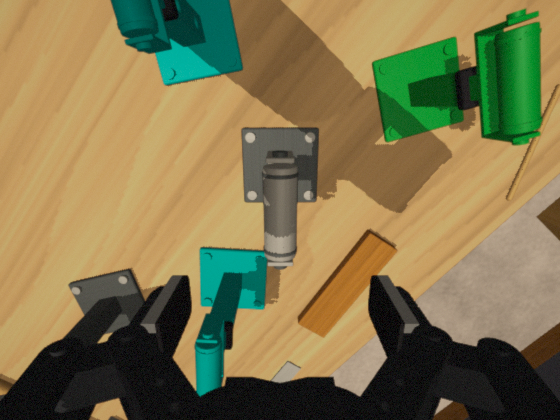

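The roller is centred at (280,212), midway between the fingers. Next is the descent.

Call:
step_arm([
  [[0.1,-0.2,2.5,0,0,0],[0.1,-0.2,5,0,0,0],[0.1,-0.2,7,0,0,0],[0.1,-0.2,9,0,0,0],[0.1,-0.2,10.5,0,0,0],[0.1,-0.2,11.5,0,0,0],[0.1,-0.2,12.3,0,0,0],[0.1,-0.2,12.3,0,0,0]],
])

```text
t: 3.03
tcp_pos: [0.6175, 0.144, 0.1967]
eef_rot: [-0.0, 0.941, 0.339, -0.001]
force: [-0.1, 0.1, -0.4]
gripper_width: 0.0852
```

```bash
python3 - <<'E'
from m import *
import cv2
delta([.618,.1455,.197])
cv2.imwrite("pics/s3.png",cv2.resize(arm.snapshot("side")[150:300,160:340,::-1],None,fx=4,fy=4))
E
```

```text
tcp [0.6175 0.144  0.1967] ang 39.62 tool cm [ 0.13 -0.08 -0.03] t 3.0333 F [-0.1  0.1 -0.4]
```

View pics/s3.png

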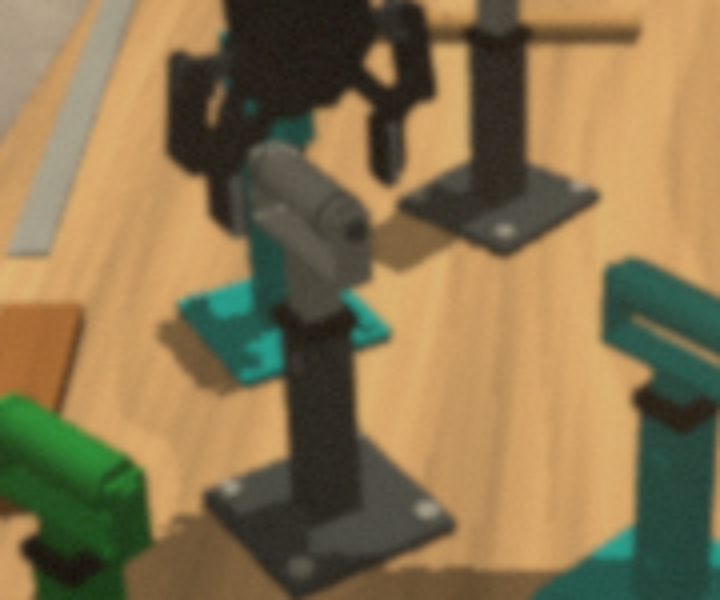

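The fingers straddle the roller, at (230,210) and (385,170) with the roller at (305,190). Closing now.

Call:
step_arm([
  [[0,0,0,0,0,0],[0,0,0,0,0,0],[0,0,0,0,0,0],[0,0,0,0,0,0],[0,0,0,0,0,0],[0,0,0,0,0,0],[0,0,0,0,0,0],[0,0,0,0,0,0]],
], jaw=1)

```text
t: 3.75
tcp_pos: [0.6179, 0.1448, 0.1987]
eef_rot: [0.0, 0.94, 0.34, -0.001]
force: [-4.7, -3.5, 3.2]
gripper_width: 0.0262
```

```bash
python3 - <<'E'
from m import *
import cv2
o,_=state();print(o['force'],o['wrist_torque'],o['gripper_width'])
cv2.imwrite("pics/s4.png",cv2.resize(arm.snapshot("side")[150:300,160:340,::-1],None,fx=4,fy=4))
E
```

```text
[-4.69055681 -3.45790961  3.24283152] [-0.49540166  0.6703775   0.05317585] 0.026238704961208576
```

View pics/s4.png

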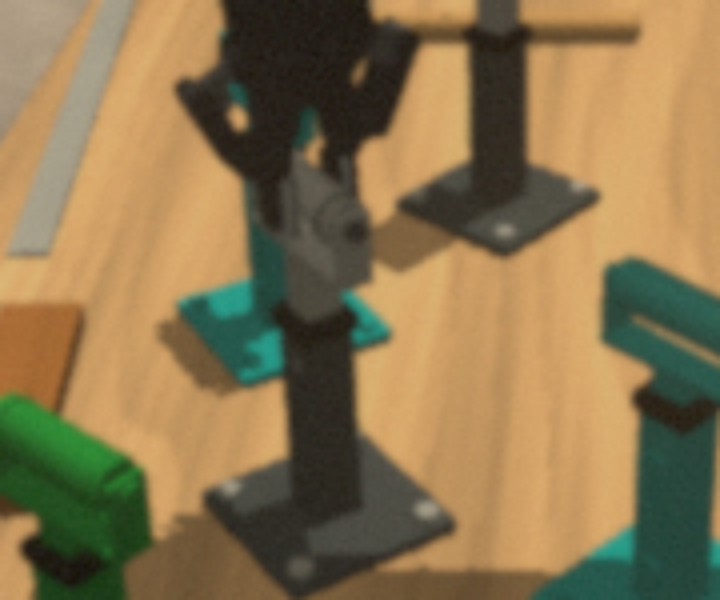

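The jaws hold the roller, with the opening at 26 mm. I'll draw it up.

Call:
step_arm([
  [[-0.05,0,-0.3,0,0,0],[-0.05,0,-0.8,0,0,0],[-0.05,0,-1.3,0,0,0],[-0.05,0,-1.8,0,0,0],[-0.05,0,-2.3,0,0,0],[-0.05,0,-2.8,0,0,0],[-0.05,0,-3.2,0,0,0],[-0.05,0,-3.5,0,0,0],[-0.05,0,-3.7,0,0,0],[-0.05,0,-3.7,0,0,0]],
])

```text
t: 4.63
tcp_pos: [0.6178, 0.1448, 0.2363]
eef_rot: [0.0, 0.941, 0.34, -0.0]
force: [0.7, -2.0, -6.8]
gripper_width: 0.0263
```

```bash
python3 - <<'E'
from m import *
import cv2
o,_=state();print(o['force'],o['wrist_torque'],o['gripper_width'])
cv2.imwrite("pics/s5.png",cv2.resize(arm.snapshot("side")[150:300,160:340,::-1],None,fx=4,fy=4))
E
```

```text
[ 0.72331647 -1.95378403 -6.79095008] [-0.4564135   0.00165963  0.06323998] 0.026286290484446157
```

View pics/s5.png

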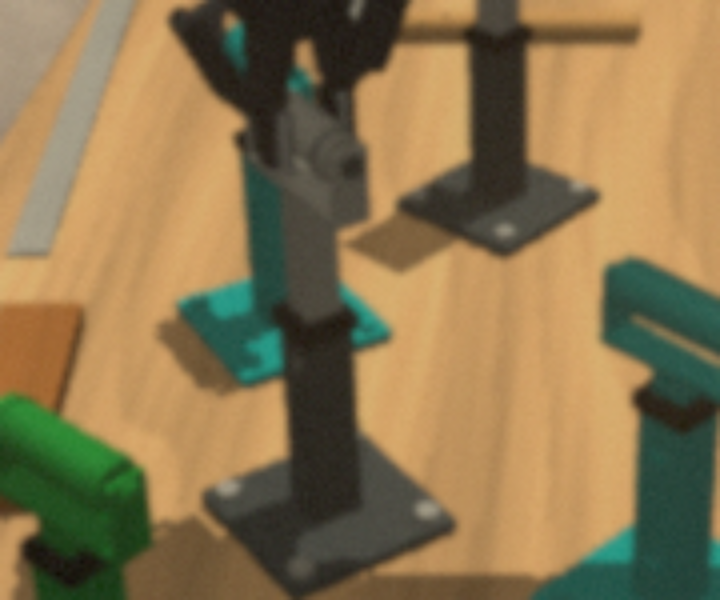

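The inner tube is rising with the grip, and nothing has latched yet. I'll go on in 1 mm rows and watch the force.

Call:
step_arm([
  [[0,0,-0.1,0,0,0],[0,0,-0.2,0,0,0],[0,0,-0.3,0,0,0],[0,0,-0.4,0,0,0],[0,0,-0.5,0,0,0]],
])

```text
t: 5.1
tcp_pos: [0.6178, 0.1449, 0.2407]
eef_rot: [0.0, 0.941, 0.34, -0.0]
force: [-0.2, -4.0, -5.1]
gripper_width: 0.0264
```

Call:
step_arm([
  [[0,0,-0.1,0,0,0],[0,0,-0.2,0,0,0],[0,0,-0.3,0,0,0]],
])

```text
t: 5.35
tcp_pos: [0.6178, 0.1449, 0.2436]
eef_rot: [0.0, 0.941, 0.34, -0.0]
force: [0.1, -4.7, -7.7]
gripper_width: 0.0263
```

```bash
python3 - <<'E'
from m import *
import cv2
o,_=state();print(o['force'],o['wrist_torque'],o['gripper_width'])
cv2.imwrite("pics/s6.png",cv2.resize(arm.snapshot("side")[150:300,160:340,::-1],None,fx=4,fy=4))
E
```

```text
[ 0.13943432 -4.68647823 -7.73208548] [-0.64022345  0.08698648  0.04360255] 0.02631648844968803
```

View pics/s6.png

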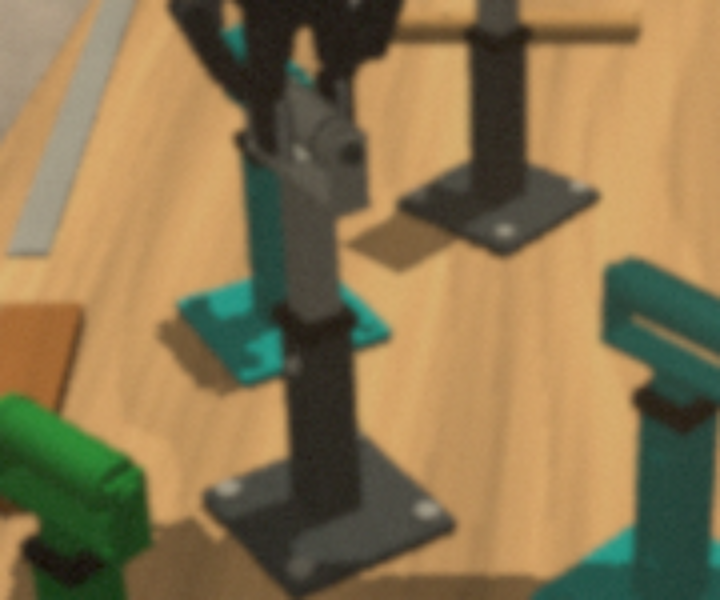

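A light spot now shows at the upper hole, at about (292,362), so the button is at least partly out. A 2 mm pull should tell whether it has locked.

Call:
step_arm([
  [[0,0,-0.1,0,0,0],[0,0,-0.1,0,0,0]],
])

```text
t: 5.57
tcp_pos: [0.6178, 0.1449, 0.2439]
eef_rot: [-0.0, 0.941, 0.34, -0.0]
force: [-0.7, -4.6, -7.1]
gripper_width: 0.026
```

Call:
step_arm([
  [[0,0,-0.1,0,0,0],[0,0,-0.1,0,0,0]],
])

```text
t: 5.73
tcp_pos: [0.6178, 0.1449, 0.2448]
eef_rot: [-0.0, 0.941, 0.34, -0.0]
force: [-0.5, -3.9, -8.7]
gripper_width: 0.026
```

```bash
python3 - <<'E'
from m import *
import cv2
o,_=state();print(o['force'],o['wrist_torque'],o['gripper_width'])
p=arm.snapshot("side")[215:265,210:270,::-1]
q=[cv2.imread(f"pics/s{i}.png")[260:460,200:440] for i in (5,)]
cv2.imwrite("pics/s7.png",np.hstack([cv2.resize(p,(480,400),interpolation=2)]+[cv2.resize(x,(300,250)).repeat(1,0)[:250] if 0 else cv2.resize(x,(320,400)) for x in q]))
E
```

```text
[-0.50100231 -3.8916102  -8.68195223] [-0.73174     0.07907271  0.05189555] 0.02596928656364551
```

View pics/s7.png

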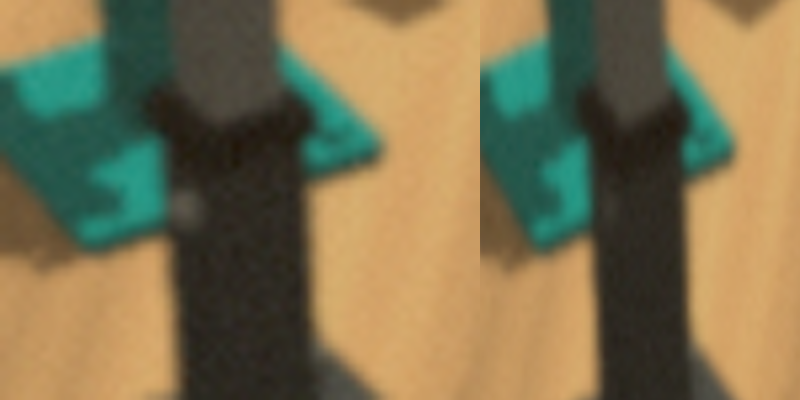

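Call:
step_arm([
  [[0,0,-0.05,0,0,0],[0,0,-0.1,0,0,0],[0,0,-0.1,0,0,0]],
])

```text
t: 6.03
tcp_pos: [0.6179, 0.1449, 0.2462]
eef_rot: [0.0, 0.941, 0.34, -0.0]
force: [-0.9, -3.8, -8.5]
gripper_width: 0.0265
```

Call:
step_arm([
  [[0,0,-0.05,0,0,0],[0,0,-0.1,0,0,0],[0,0,-0.1,0,0,0]],
])

```text
t: 6.28
tcp_pos: [0.6179, 0.1449, 0.247]
eef_rot: [0.0, 0.941, 0.34, -0.0]
force: [-0.7, -5.2, -9.6]
gripper_width: 0.0264
```

```bash
python3 - <<'E'
from m import *
import cv2
o,_=state();print(o['force'],o['wrist_torque'],o['gripper_width'])
p=arm.snapshot("side")[215:265,210:270,::-1]
cv2.imwrite("pics/s8.png",cv2.resize(p,(720,600),interpolation=2))
S=arm.get_calibration("side");a=np.radians(39.8);c=np.array([.618,.145])
for s in(1,-1):
  for r in(.015,.021): print(s,r,(proj(S,np.array([*(c+s*r*np.array([np.cos(a),np.sin(a)])),.115]))-[210,215]+.5)*12)
E
```

```text
[-0.67357392 -5.23023787 -9.64829561] [-0.74973439  0.11740584  0.02944736] 0.026380777643822354
1 0.015 [283.05561208 308.06621929]
1 0.021 [254.52470711 318.96329394]
-1 0.015 [423.43747541 254.44886487]
-1 0.021 [451.06774153 243.89577962]
```

View pics/s8.png

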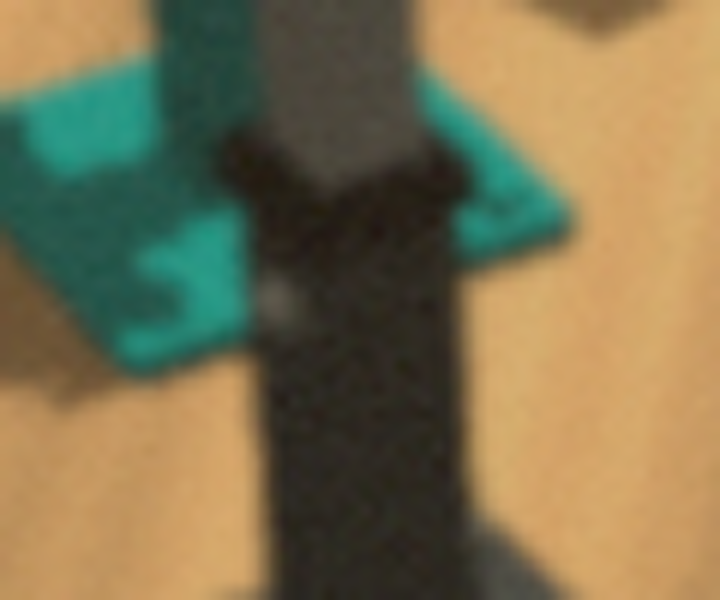

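It is still sliding at a steady 9 N, and the light spot in the hole at (280,305) keeps moving up. So it hasn't locked, and I'll continue.

Call:
step_arm([
  [[0,0,-0.05,0,0,0],[0,0,-0.1,0,0,0],[0,0,-0.1,0,0,0]],
])

```text
t: 6.58
tcp_pos: [0.6178, 0.1449, 0.2472]
eef_rot: [-0.0, 0.941, 0.34, -0.001]
force: [1.7, -5.5, -13.3]
gripper_width: 0.026
```

Call:
step_arm([
  [[0,0,-0.05,0,0,0],[0,0,-0.1,0,0,0],[0,0,-0.1,0,0,0]],
])

```text
t: 6.83
tcp_pos: [0.6178, 0.1449, 0.2474]
eef_rot: [-0.0, 0.941, 0.34, -0.001]
force: [2.7, -5.3, -16.1]
gripper_width: 0.0264
```

```bash
python3 - <<'E'
from m import *
import cv2
o,_=state();print(o['force'],o['wrist_torque'],o['gripper_width'])
p=arm.snapshot("side")[:,:,::-1]; cv2.imwrite("pics/s9f.png",p)
p=p[215:265,210:270]
cv2.imwrite("pics/s9.png",cv2.resize(p,(720,600),interpolation=2))
E
```

```text
[  2.70935634  -5.25414584 -16.13239831] [-0.78972435 -0.29668951  0.07377808] 0.026410049105010193
```

View pics/s9.png

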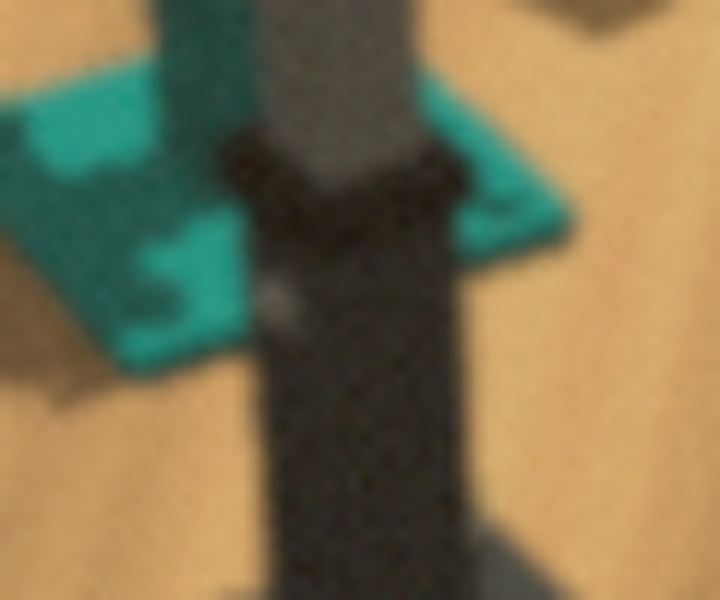

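The tube has stopped moving and the force has climbed to 16 N, so the button seems to hold it from above. To check for play, I'll ease the command down and see whether it also holds from below.

Call:
step_arm([
  [[0,0,0.1,0,0,0],[0,0,0.2,0,0,0],[0,0,0.2,0,0,0]],
])

```text
t: 7.13
tcp_pos: [0.6178, 0.145, 0.2474]
eef_rot: [-0.0, 0.941, 0.34, -0.0]
force: [-0.0, -5.2, -11.3]
gripper_width: 0.0263
```

Call:
step_arm([
  [[0,0,0.05,0,0,0],[0,0,0.1,0,0,0],[0,0,0.1,0,0,0]],
])

```text
t: 7.38
tcp_pos: [0.6179, 0.1449, 0.2473]
eef_rot: [0.0, 0.941, 0.34, -0.0]
force: [-1.7, -5.4, -7.8]
gripper_width: 0.0265
```

Call:
step_arm([
  [[0,0,0.05,0,0,0],[0,0,0.1,0,0,0],[0,0,0.1,0,0,0]],
])

```text
t: 7.63
tcp_pos: [0.6179, 0.1449, 0.2473]
eef_rot: [0.0, 0.941, 0.34, -0.0]
force: [-3.5, -5.0, -6.3]
gripper_width: 0.0261
```

Call:
step_arm([
  [[0,0,0.1,0,0,0],[0,0,0.2,0,0,0],[0,0,0.2,0,0,0]],
])

```text
t: 7.88
tcp_pos: [0.6179, 0.1449, 0.2469]
eef_rot: [0.0, 0.941, 0.34, 0.0]
force: [-5.3, -6.0, -1.8]
gripper_width: 0.0264
```

Call:
step_arm([
  [[0,0,0.1,0,0,0],[0,0,0.2,0,0,0],[0,0,0.2,0,0,0]],
])

```text
t: 8.13
tcp_pos: [0.618, 0.1449, 0.2463]
eef_rot: [0.0, 0.941, 0.34, 0.001]
force: [-7.4, -6.3, 1.1]
gripper_width: 0.0264
```

Call:
step_arm([
  [[0,0,0.1,0,0,0],[0,0,0.2,0,0,0],[0,0,0.2,0,0,0]],
])

```text
t: 8.38
tcp_pos: [0.618, 0.1449, 0.2446]
eef_rot: [0.001, 0.941, 0.34, 0.001]
force: [-8.0, -6.3, 2.9]
gripper_width: 0.0264
```

View image.

It slid down nearly 3 mm under light force, so it isn't locked yet. I need to look before doing anything else.

```bash
python3 - <<'E'
from m import *
import cv2
o,_=state();print(o['force'],o['wrist_torque'],o['gripper_width'],o['tcp_pos'])
p=arm.snapshot("side")[:,:,::-1]; cv2.imwrite("pics/s10f.png",p)
old=cv2.imread("pics/s9f.png")
f=lambda p:cv2.resize(p[185:260,215:265],(400,600),interpolation=2)
cv2.imwrite("pics/s10.png",np.hstack([f(old),f(p)]))
E
```

```text
[-7.99787409 -6.2774934   2.92838463] [-0.97752631  1.1554605   0.07000531] 0.026363981665170382 [0.61802799 0.14494747 0.24464256]
```

View pics/s10.png

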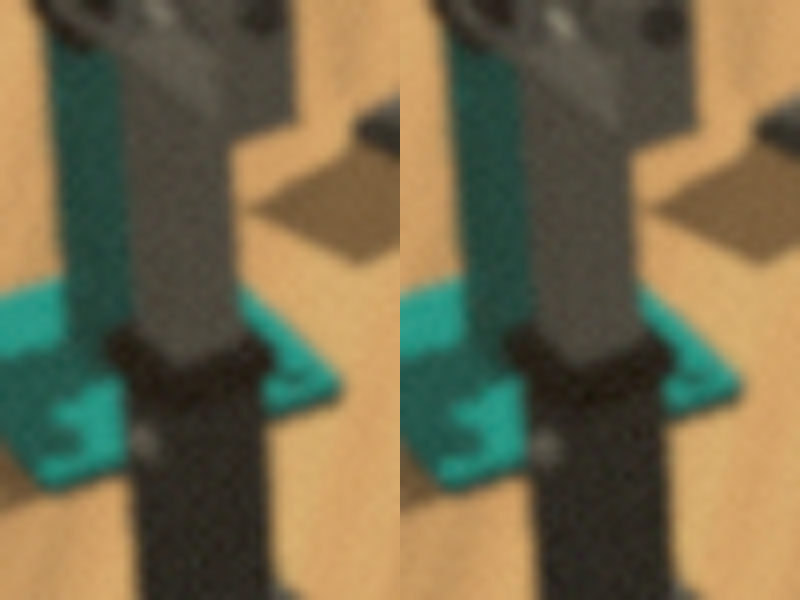

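The light button spot is at (145,440) in both pictures, and the head dropped by less than a pixel, which is 2 mm or less. Pushing a little further should show whether there is a lower stop.

Call:
step_arm([
  [[0,0,0.1,0,0,0],[0,0,0.2,0,0,0],[0,0,0.2,0,0,0]],
])

```text
t: 8.68
tcp_pos: [0.618, 0.145, 0.2432]
eef_rot: [0.001, 0.94, 0.34, 0.001]
force: [-9.5, -7.2, 3.4]
gripper_width: 0.0268
```

Call:
step_arm([
  [[0,0,0.1,0,0,0],[0,0,0.2,0,0,0],[0,0,0.2,0,0,0]],
])

```text
t: 8.93
tcp_pos: [0.6181, 0.1449, 0.2429]
eef_rot: [0.001, 0.94, 0.34, 0.001]
force: [-11.7, -6.6, 8.7]
gripper_width: 0.0263
```

The force now jumps at 0.2429, so there is some lower stop as well. Midway is about 0.245. I'll ease up toward that, check, then open so the side load goes away and look closely.

Call:
step_arm([
  [[-0.1,0,-0.2,0,0,0],[-0.2,0,-0.4,0,0,0],[-0.2,0,-0.4,0,0,0]],
])

```text
t: 9.18
tcp_pos: [0.618, 0.1449, 0.2434]
eef_rot: [-0.0, 0.941, 0.34, 0.004]
force: [-0.2, -1.5, 1.9]
gripper_width: 0.0262
```

Call:
step_arm([
  [[0,0,-0.2,0,0,0],[0,0,-0.4,0,0,0],[0,0,-0.4,0,0,0]],
])

```text
t: 9.43
tcp_pos: [0.6178, 0.1448, 0.2439]
eef_rot: [-0.0, 0.941, 0.34, 0.002]
force: [5.9, 2.3, -4.2]
gripper_width: 0.0262
```

Call:
step_arm([
  [[0,0,-0.1,0,0,0],[0,0,-0.2,0,0,0],[0,0,-0.2,0,0,0]],
])

```text
t: 9.68
tcp_pos: [0.6178, 0.1448, 0.2448]
eef_rot: [-0.001, 0.941, 0.34, 0.002]
force: [6.2, 2.1, -7.9]
gripper_width: 0.0259
```

Call:
step_arm([
  [[0,0,-0.1,0,0,0],[0,0,-0.2,0,0,0],[0,0,-0.2,0,0,0]],
])

```text
t: 9.93
tcp_pos: [0.6178, 0.1448, 0.2466]
eef_rot: [-0.001, 0.941, 0.34, 0.002]
force: [6.6, 2.2, -7.9]
gripper_width: 0.0266
```

```bash
python3 - <<'E'
from m import *
import cv2
o,_=state();print(o['force'],o['wrist_torque'],o['gripper_width'],o['tcp_pos'])
p=arm.snapshot("side")[:,:,::-1]; cv2.imwrite("pics/s11f.png",p)
f=lambda p:cv2.resize(p[185:260,225:250],(200,600),interpolation=2)
cv2.imwrite("pics/s11.png",np.hstack([f(cv2.imread(n)) for n in("pics/side0.png","pics/s9f.png","pics/s10f.png")]+[f(p)]))
E
```

```text
[ 6.62560716  2.19160703 -7.92809917] [ 0.29271449 -1.02328555  0.10353786] 0.026601310027401775 [0.61776466 0.14478222 0.24661513]
```

View pics/s11.png

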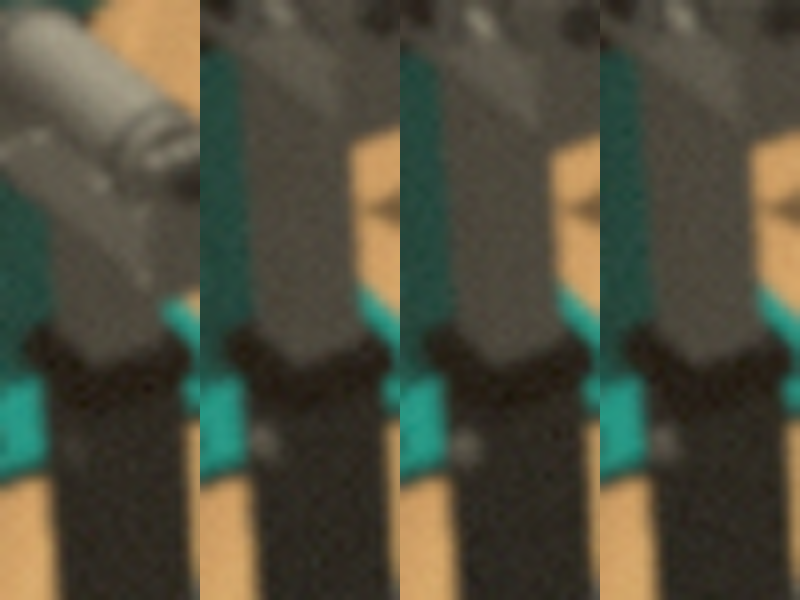

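Let me measure the head's movement in the saved images by sub-pixel registration and compare it with the TCP, to tell tube motion from slip or flex in the grip.

```bash
python3 - <<'E'
from m import *
import cv2
g=lambda n:cv2.cvtColor(cv2.imread(n),cv2.COLOR_BGR2GRAY).astype(np.float32)
S=arm.get_calibration("side")
print("px/mm",(proj(S,np.array([.618,.145,.24]))-proj(S,np.array([.618,.145,.23])))/10)
r=g("pics/s11f.png")
def sh(im,box):
    x0,x1,y0,y1=box;t=r[y0:y1,x0:x1]
    W=np.float32([[1,0,0],[0,1,0]])
    cc,W=cv2.findTransformECC(t,im[y0-0:y1,x0:x1].copy(),W,cv2.MOTION_TRANSLATION,(3,100,1e-6),None,1);return W[:,2].round(2),round(cc,3)
for n in("s9f","s10f","s11f"):
    im=g(f"pics/{n}.png")
    print(n,"head",sh(im,(236,254,176,206)),"foot",sh(im,(210,275,258,300)),"gripper",sh(im,(205,262,140,172)))
E
```

```text
px/mm [-0.02557576 -0.41957896]
s9f head (array([-0.06, -0.29], dtype=float32), 0.984) foot (array([-0.02,  0.03], dtype=float32), 0.997) gripper (array([-0.27, -0.28], dtype=float32), 0.989)
s10f head (array([-0.02,  0.75], dtype=float32), 0.996) foot (array([0.  , 0.02], dtype=float32), 0.997) gripper (array([-0.17,  0.76], dtype=float32), 0.991)
s11f head (array([-0., -0.], dtype=float32), 1.0) foot (array([-0.,  0.], dtype=float32), 1.0) gripper (array([ 0., -0.], dtype=float32), 1.0)
```

The head really does move with the TCP over about 4 mm (0.2430–0.2474), so the button's round nose is only part-way into the hole. The centre should be near 0.2452. I'll ease to it with the side load taken off.

Call:
step_arm([
  [[0.12,0,0.2,0,0,0],[0.12,0,0.4,0,0,0],[0.12,0,0.5,0,0,0],[0.12,0,0.5,0,0,0]],
])

```text
t: 10.32
tcp_pos: [0.6179, 0.1448, 0.2439]
eef_rot: [0.0, 0.941, 0.34, 0.001]
force: [0.4, 0.4, 3.1]
gripper_width: 0.0264
```

Call:
step_arm([
  [[0,0,0.05,0,0,0],[0,0,0.1,0,0,0],[0,0,0.1,0,0,0],[0,0,0.1,0,0,0]],
])

```text
t: 10.65
tcp_pos: [0.6179, 0.1448, 0.2432]
eef_rot: [0.0, 0.941, 0.34, 0.001]
force: [-1.8, -0.6, 6.0]
gripper_width: 0.0261
```

Call:
step_arm([
  [[0,0,0.05,0,0,0],[0,0,0.1,0,0,0],[0,0,0.1,0,0,0],[0,0,0.1,0,0,0]],
])

```text
t: 10.98
tcp_pos: [0.6179, 0.1448, 0.243]
eef_rot: [0.0, 0.941, 0.34, 0.001]
force: [-2.5, -1.1, 8.5]
gripper_width: 0.0263
```

Call:
step_arm([
  [[0,0,-0.2,0,0,0],[0,0,-0.4,0,0,0],[0,0,-0.6,0,0,0],[0,0,-0.8,0,0,0],[0,0,-0.8,0,0,0]],
])

```text
t: 11.4
tcp_pos: [0.6177, 0.1448, 0.2454]
eef_rot: [-0.0, 0.941, 0.34, 0.0]
force: [6.6, 1.8, -5.4]
gripper_width: 0.0258
```

Call:
step_arm([
  [[0,0,-0.05,0,0,0],[0,0,-0.1,0,0,0],[0,0,-0.1,0,0,0],[0,0,-0.1,0,0,0]],
])

```text
t: 11.73
tcp_pos: [0.6177, 0.1448, 0.2457]
eef_rot: [-0.001, 0.941, 0.34, -0.0]
force: [6.2, 2.0, -8.7]
gripper_width: 0.0266
```

I'm at about the centre (0.2457), so I'll open here and look.

Call:
step_arm([
  [[0,0,0.2,0,0,0],[0,0,0.2,0,0,0],[0,0,0.2,0,0,0],[0,0,0.2,0,0,0],[0,0,0.2,0,0,0],[0,0,0.2,0,0,0],[0,0,0.2,0,0,0]],
], jaw=-1)

```text
t: 12.32
tcp_pos: [0.6174, 0.1445, 0.2477]
eef_rot: [0.0, 0.941, 0.34, 0.0]
force: [-0.2, 0.5, -0.5]
gripper_width: 0.0856
```

```bash
python3 - <<'E'
from m import *
import cv2
o,_=state();print(o['force'],o['wrist_torque'],o['gripper_width'],o['tcp_pos'])
p=arm.snapshot("side")[:,:,::-1]; cv2.imwrite("pics/s12f.png",p)
f=lambda p:cv2.resize(p[185:260,222:252],(240,600),interpolation=2)
cv2.imwrite("pics/s12.png",np.hstack([f(cv2.imread(n)) for n in("pics/side0.png","pics/s9f.png")]+[f(p)]))
E
```

```text
[-0.21066362  0.5466048  -0.53440769] [ 0.04313161 -0.03914749 -0.02090908] 0.08558375103008187 [0.61742729 0.14453302 0.24768998]
```

View pics/s12.png

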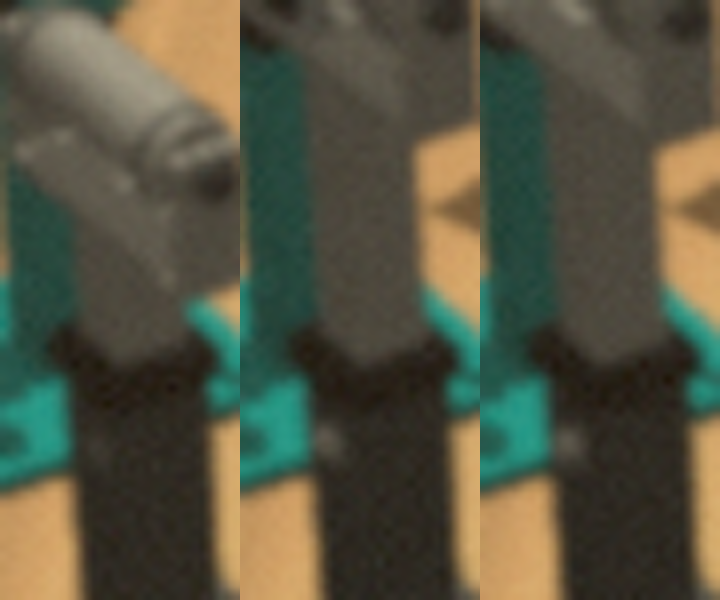

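Contact is cleared, but the side view is too coarse to show how far the button stands out. I'll lift clear and view the hole face, which faces the +39.8° side, with the wrist camera.

Call:
step_arm([
  [[0,0,-2,0,0,0],[0,0,-4.5,0,0,0],[1,0,-7.5,0,0,0],[4,0,-8,0,0,0],[7.5,0,-8,0,0,0],[11,0,-8,0,0,0],[14,0,-8,0,0,0],[14,0,-8,0,0,0]],
])

```text
t: 13.03
tcp_pos: [0.7273, 0.237, 0.3237]
eef_rot: [-0.001, 0.94, 0.341, -0.001]
force: [-0.5, 0.2, -1.2]
gripper_width: 0.0855
```

```bash
python3 - <<'E'
from m import *
import cv2
delta([.618,.1455,.245]);o,M=state()
c=arm.get_calibration("wrist");R=np.array(c['R']);P=-R.T@c['t']
print("cam in tool",M.T@(P-o['tcp_pos']),"axis",M.T@R[2],c['vfov'])
p=arm.snapshot("wrist")[:,:,::-1];cv2.imwrite("pics/w3.png",p)
a=np.radians(39.8);e=np.array([np.cos(a),np.sin(a)])
for r,z in((.015,.115),(.021,.115),(0,.26)): print(proj(c,np.array([*(np.array([.618,.145])+r*e),z])))
E
```

```text
tcp [0.7273 0.237  0.3237] ang 39.84 tool cm [-14.24   0.04   7.89] t 13.0333 F [-0.5  0.2 -1.2]
cam in tool [ 0.00113679 -0.08381659 -0.14321113] axis [-0.00182096  0.32389092  0.94609268] 67.80021423726942
[168.52519391 184.14272471]
[173.71683126 184.15056948]
[ 78.84192032 231.36020767]
```

View pics/w3.png

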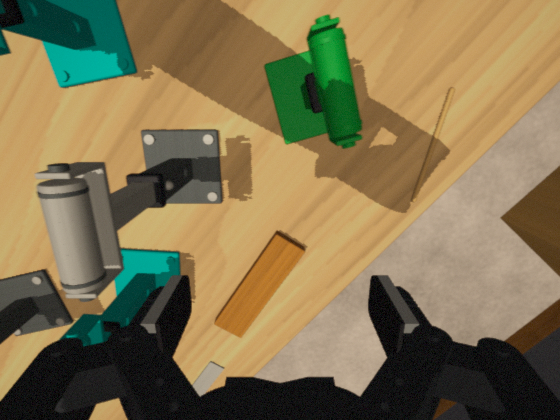

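```bash
python3 - <<'E'
import cv2
p=cv2.imread("pics/w3.png")[150:225,120:220]
cv2.imwrite("pics/w3z.png",cv2.convertScaleAbs(cv2.resize(p,(800,600),interpolation=2),alpha=1.8,beta=10))
E
```

```text
(no output)
```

View pics/w3z.png

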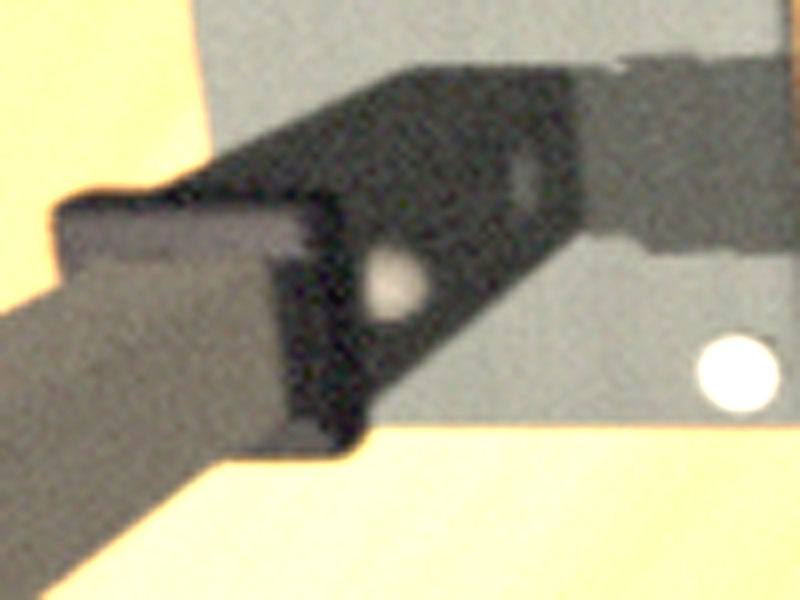

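The wrist view shows a bright round button at zoom (393,283), standing out of the upper hole and seen almost side-on. The empty lower hole at (525,180) is just a thin flat ellipse. A quick projection will give how far it stands out, with the lower hole as reference.

```bash
python3 - <<'E'
from m import *
import cv2
c=arm.get_calibration("wrist")
a=np.radians(39.8);e=np.array([np.cos(a),np.sin(a)]);n=np.array([-e[1],e[0]])
pt=lambda r,s,z:(proj(c,np.array([*(np.array([.618,.145])+r*e+s*n),z]))-[120,150]+.5)*8
print("lower hole",pt(.015,0,.045),"upper",pt(.015,0,.115))
th=np.linspace(0,2*np.pi,73)
for pr in(0,.003,.006):
    q=[]
    for ph in np.linspace(0,np.pi/2,10):   # round nose r=5 (upper bound on roundness), flank visible
        r=.015+pr-.005+.005*np.sin(ph)
        if r>=.015: q+=[pt(r,.005*np.cos(ph)*np.cos(t),.115+.005*np.cos(ph)*np.sin(t)) for t in th]
    q+= [pt(.015,.005*np.cos(t),.115+.005*np.sin(t)) for t in th] if pr>=.005 else []
    q=np.array(q);print(pr,q.min(0),q.max(0))
g=cv2.cvtColor(cv2.imread("pics/w3z.png"),cv2.COLOR_BGR2GRAY)[200:380,348:470]
ys,xs=np.where(g>120);m=cv2.connectedComponentsWithStats((g>120).astype('uint8'));print(m[2]+[348,200,0,0,0],m[3]+[348,200])
E
```

```text
lower hole [546.9779113  178.96443765] upper [410.30134231 273.99260805]
0 [410.30134231 273.99260805] [410.30134231 273.99260805]
0.003 [403.12252582 243.90177848] [432.9933729  304.04578397]
0.006 [397.95372116 239.2368533 ] [453.61426323 308.69523733]
[[  348   200   122   180 16637]
 [  365   250    62    70  3362]
 [  402   324    68    56  1961]] [[407.15201058 282.01093947]
 [393.08893516 285.05145747]
 [446.35747068 360.66343702]]
```

The measured button blob is 62×70 zoom px. The prediction is 56×69 for fully out and 30×60 for half out, so it is fully out. The robot is clear of everything, so I'm handing in.

```bash
python3 - <<'E'
from station import arm
o=arm.get_obs();print(o['t'],o['force'].round(2));print(arm.sign_off())
E
```

```text
13.0833 [-0.25 -0.34  0.09]
the job is handed in; nothing more can be done
None
```

The roller stand's button is out through the upper hole. I let go, backed the arm well clear and handed the job in at 13.1 s of the 32 s. No verdict was reported.

I pinched the roller head from above and drew the inner tube up about 47 mm. I then moved it a few millimetres up and down between the stops I felt, and released near the middle.

- **Button:** in the last wrist picture it measures 62×70 zoomed px. I predicted 56×69 if fully out and 30×60 if half out, so I take it as fully out.
- **Robot contact:** the wrist force was near zero, with the gripper open and about 14 cm away.
- **Flat-topped stand:** I never went near it, though I did not measure its position again.
- **Disagreement:** while gripped, the tube moved over about 4 mm between the upper and lower stops, not the stated 1 mm play. The upper stop held to 16 N and the lower to about 9 N. I did not test the lock after letting go.
- **Height setting:** I did not measure it directly at the end. I infer about 70 mm from the button being in the upper hole; the rough start height plus the lift gives 69–72 mm.

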